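# Close a tumbler barrel with its nested lids, then lift the outer lid alone

### The arm

A 6-joint arm with a two-finger parallel gripper is mounted at the origin on the work surface; the furniture and walls round the work are solid. World frame = base frame: x ahead of the robot, y to its left, z up, the work surface at z = 0. Lengths are in m, angles in rad, forces in N, time in s.
With the tool pointing down it reaches from about 0.425 to 0.95 m from the base axis. Payload 3.5 kg.
Tool frame: the origin (TCP) lies midway between the tips of the shut fingers; the grasp point (between the pads) lies 19 mm behind it (ctrl.hold_point_z is the distance from the TCP to the grasp point, in m); z points along the fingers, y is the line along which they close (so a half turn about z gives the same grasp; the last joint's range is limited). The gripper opens to 85 mm and grips with 20 to 120 N. Pads are 22 mm wide; open, the fingers measure 114 mm over their backs; the gripper's body (76 mm by 85 mm) begins 54 mm behind the grasp point. The pads swing forward as they close: fully open they stand 13 mm farther back than shut.
Start: joints at [1.174, 0.286, 1.577, -0, 1.279, -0.15], TCP at [0.165, 0.655, 0.197] pointing down, gripper open.
Joint ranges: [-2.77, 2.77], [-0.9, 2.22], [0.21, 2.48], [-1.53, 4.67], [0.24, 2.81], [-2.84, 2.84]. Speed limits (rad/s): [2.79, 2.79, 3.14, 3.14, 3.14, 3.14].

### API

Orientations are given as a unit quaternion [x, y, z, w].
In Python, from plant import readout, cams, sign_off, ctrl gives the robot as it stands. The module is installed in compiled form; this text tells all that it offers.
- The arm moves only by the tool step_arm, never from a script. Its argument "increments" is a list of rows, each a list of 2 entries, a list of its own where there are three numbers: the shift along the world's x, y, z in mm, then the turn, a rotation vector about the world's x, y, z in rad. In form: [[[x, y, z], [rx, ry, rz]], ...]. A call has 1 to 8 rows; each row shifts and turns the commanded pose from where the row before left it; what a row does not reach is not made up. A row lasts 1/12 s, in which the tool goes at most 41.7 mm and 7.16 degrees, less where a joint would pass 70% of its speed; a pose out of reach is approached as far as the arm can. A call is refused whole if a number of a shift passes 41.7 or a number of a turn 0.125, either way. A call with a gripper value outside its range is refused whole. "fingers" is the opening, from -1 (shut) to 1 (fully open), set as the call begins (left out, the last holds). The fingers move at their own pace and stop on an object; "grip_force" is the grip in N (left out, the last holds). Time passes only in rows, so rows that do not move let the fingers close. It gives the time, the measured TCP pose, the force, the opening and the grip force at its end, in the units of the state.
- readout.get_state(): the state, without advancing time (a new reading comes with each control period).
- cams.read_camera(name): name is "side" or "top" or "wrist"; returns the picture (420x560x3 uint8, red, green, blue); there is no depth.
- cams.get_calibration(name): a dict with "fx", "fy", "cx", "cy" (pixels), "eye" and "rotation" of the camera in the world; the wrist camera has in their place "T_tool_cam" (4x4, takes a point from camera to tool coordinates, whose origin is the TCP and whose axes are the flange's). Camera axes: x right, y up, looking along -z (the intrinsics and any distortion apply to the point x, -y, -z); pixel columns grow to the right and rows downward; lengths in m; the calibration is good to about 2 mm. A picture is of the moment at which its call begins: read the wrist's pose just before it. get_calibration takes no time and is no camera call.
- sign_off(): hands the job in; it is judged then, once.
The state is a dict: "time": time; "qpos": joint angles; "dq": joint speeds; "joint_efforts": joint torques, N m; "eef_pos": TCP position; "tcp_rot": TCP orientation; "contact_force": force on the tool from outside, world axes, zero at the start; "wrist_torque": the same for the moment, N m; "opening": opening from 0.0 (shut) to 1.0 (fully open); "finger_force": force on a finger pad.
Only numpy, scipy, OpenCV 4.12 (cv2) and the standard library are available. Lean on these libraries where they do the work, as an engineer would, in place of code of your own. Each camera call takes 0.05 s, during which the arm holds its last target. There are 200 camera calls.

### The job

Pick up the tumbler barrel's two nested lids together by the hexagon stem of the inner one and lower them, without dropping them, fully home into the mouth of the six-sided barrel, turned so that the keeper hooks on the outer lid stand over the barrel's two latches. Then take the outer lid by its round collar and lift it straight up off the stem by itself, leaving the inner lid home and undisturbed so that its seal can be checked. Finish while still holding the outer lid, level and still, above the stem and clear of it, with neither the barrel nor the spray can and bolt beside the work shoved about.

Things in the scene. Friction and masses are not known exactly. Their poses are not given: they have to be found in the camera images.
- barrel: tumbler barrel standing upright and loose on the bench, mouth up, 2.2 kg: six-sided grey steel shell, 84 mm across flats, 90 mm high, lined with black rubber, three rusty bolts on its floor, two round rubber tyres of 105 mm diameter around its lower half. Origin: centre of its underside; z up its axis. Flats face its +x and -x axes and every 60 degrees; corners face +y and -y
- barrel_mouth (a point): centre of the mouth, on the barrel's axis at rim height, 90 mm above the underside. The mouth is a hexagon, 76 mm across flats, its flats along the shell's. The barrel stands between a fixed drawer cabinet (170 mm high, behind it) and a fixed bench grinder (272 mm high, to its right); the lids lie behind the grinder
- latch (a point): the open draw latch on the barrel's +x flat, 50 mm from the axis, 61 mm above the underside; a second one like it hangs on the -x flat
- inner_lid: inner lid, about 0.2 kg, lying plug down with the outer lid over it. Origin: centre of the plug's underside; z up the stem. Black rubber plug, hexagon 71 mm across flats (lowest 5 mm: 66 mm), z = 0 to 14 mm; flange, hexagon 84 mm across flats, z = 14 to 19 mm, comes to rest on the barrel's rim (origin then 76 mm above the barrel's). Flats face its +x, -x and every 60 degrees
- stem_tip (a point): top end of the inner lid's upright steel stem, 67 mm above the underside of the plug. Hexagon bar, 14 mm across flats, flats parallel to the plug's; its top 24 mm stand out above the collar when nested: gripped there, it carries both lids, the outer one riding on the flange
- outer_lid: outer lid, about 0.18 kg: six-sided metal cap. Origin: on its axis, underside of its 4 mm plate, which lies on the flange (19 mm above the inner lid's origin when nested); z up. 98 mm across flats; its skirt hangs to z = -9 mm around flange and barrel rim (94 mm across flats inside), so on the inner lid it turns some 15 degrees at most. A middle hole passes the stem with 2 mm play all round
- collar_top (a point): centre of the top of the outer lid's round steel collar, which surrounds the stem: 32 mm in diameter, 20 mm high, standing on the plate (top 24 mm above the outer lid's origin). Gripped here, the outer lid lifts alone
- keeper (a point): the small keeper hook on the outer lid's +x flat, 52 mm from its axis; a second one like it stands on the -x flat. With the lids home the two stand over the barrel's two latches, either way round
- gas_cylinder: furniture, fixed: pale gas cylinder, 302 mm in diameter, 436 mm high, standing left of the work, in the way of an arm that swings in low from the left; origin at the centre of its foot
- grease_can: bystander, loose: orange spray can with a red cap, 59 mm in diameter, 187 mm high; origin at the centre of its foot
- bright_bolt: bystander, loose: one bright hex bolt lying on the bench, 61 mm long along its y, 19 mm high; origin under its centre

How it is judged:
By the outcome, as a careful person would: the job done as asked, in the order asked, and still so for the second after the job is handed in, while the arm keeps its last pose, push and grip.
It also fails if it takes over 59 s, if anything falls off the work surface, if the arm or the gripper's body presses on something with over 40 N, if the wrist force passes 120 N, or if a joint passes its speed limit or range.

## Working session

There is one attempt and no reset: what is moved stays moved. The work goes in short steps, Python scripts to look and compute and a tool call to move; the robot and the scene stay as the last step left them, time stands still between calls to the robot, and variables do not carry over. Pictures are saved under pics/ and viewed, at most 12 in all, crops included, and the job is handed in when it is done.

Besides the shell and the picture viewer there is one more tool, called after ">>>" as name(argument=value, ...), one argument or row to a line, values as JSON. step_arm: Moves the arm, as the interface text tells. Its arguments: {"type":"object","properties":{"increments":{"type":"array","items":{"type":"array"}},"fingers":{"type":"number"},"grip_force":{"type":"number"}},"required":["increments"]}

```bash
mkdir -p pics
cat > h.py <<'E'
import numpy as np,cv2
from plant import readout,cams,sign_off,ctrl
from scipy.spatial.transform import Rotation as R
def cal(n,st=None):
    c=cams.get_calibration(n)
    if n!='wrist': return c,np.array(c['eye']),np.array(c['rotation'])
    st=st or readout.get_state(); T=np.array(c['T_tool_cam']); Rt=R.from_quat(st['tcp_rot']).as_matrix()
    return c,np.array(st['eef_pos'])+Rt@T[:3,3],Rt@T[:3,:3]
def ray(n,u,v,st=None):
    c,e,r=cal(n,st)
    K=np.array([[c['fx'],0,c['cx']],[0,c['fy'],c['cy']],[0,0,1]])
    p=cv2.undistortPoints(np.array([[[u,v]]],float),K,np.array(c.get('distortion',c.get('dist',[0,0,0,0])),float))[0,0]
    d=r@np.array([p[0],-p[1],-1]); return e,d/np.linalg.norm(d)
def onz(n,u,v,z,st=None):
    e,d=ray(n,u,v,st); return e+d*(z-e[2])/d[2]
def proj(n,P,st=None):
    c,e,r=cal(n,st); q=(np.atleast_2d(P)-e)@r
    return np.c_[c['cx']+c['fx']*q[:,0]/-q[:,2], c['cy']-c['fy']*q[:,1]/-q[:,2]]
def tri(*rs):
    A=np.zeros((3,3));b=np.zeros(3)
    for e,d in rs: M=np.eye(3)-np.outer(d,d);A+=M;b+=M@e
    p=np.linalg.solve(A,b); return p
def snap(n,f):
    st=readout.get_state(); im=cams.read_camera(n)
    cv2.imwrite('pics/'+f,cv2.cvtColor(im,cv2.COLOR_RGB2BGR)); return im,st
E
python3 - <<'E'
from h import *
st=readout.get_state();print(st, ctrl.hold_point_z)
for n in('side','top','wrist'): print(n,cams.get_calibration(n)); snap(n,n+'0.png')
E
```

```text
{'time': 0.0, 'qpos': array([ 1.17398557e+00,  2.87179190e-01,  1.57819552e+00,  1.36032834e-05,
        1.27862910e+00, -1.50019375e-01]), 'dq': array([ 3.39240686e-05,  3.42155373e-04,  8.68007001e-04,  1.35481794e-03,
       -2.49949454e-04,  3.24954038e-04]), 'joint_efforts': array([-1.39584608e-03, -4.05991137e+01, -2.92626286e+01, -2.28182294e-04,
        5.91404605e-03,  2.35472207e-06]), 'eef_pos': array([0.16458411, 0.6538503 , 0.19552826]), 'tcp_rot': array([ 1.23084646e-01,  9.92395444e-01, -1.15903418e-03, -3.31799765e-04]), 'contact_force': array([-0.50489734, -0.34638745, -0.84861868]), 'wrist_torque': array([0.02115334, 0.02440728, 0.0118682 ]), 'finger_force': 0.0, 'opening': 0.9993721872149106} 0.0187
side {'fx': 426.8334837832656, 'fy': 426.8334837832656, 'cx': 277.9253043498519, 'cy': 207.71372103016282, 'eye': array([ 0.27080054, -0.92551237,  0.52872535]), 'rotation': array([ 0.49413985, -0.0727856 , -0.14192523,  0.85462582])}
top {'fx': 420.5090678815683, 'fy': 420.5090678815683, 'cx': 281.0806372418158, 'cy': 212.3548601491815, 'eye': array([ 0.39034503, -0.14685019,  0.971212  ]), 'rotation': array([-0.04476907,  0.05205837,  0.71205746, -0.69875592])}
wrist {'fx': 377.7751745003058, 'fy': 377.7751745003058, 'cx': 280.61559055330656, 'cy': 208.58646892713935, 'T_tool_cam': array([[-9.25747151e-04,  9.51976495e-01,  3.06169719e-01,
         7.88657811e-02],
       [ 9.99999051e-01,  1.19362030e-03, -6.87697638e-04,
         7.99076974e-04],
       [-1.02012238e-03,  3.06168792e-01, -9.51976696e-01,
        -1.77398521e-01],
       [ 0.00000000e+00,  0.00000000e+00,  0.00000000e+00,
         1.00000000e+00]])}
```

View pics/top0.png

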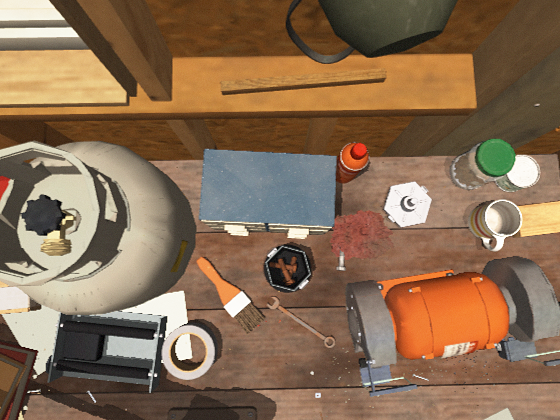

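View pics/side0.png

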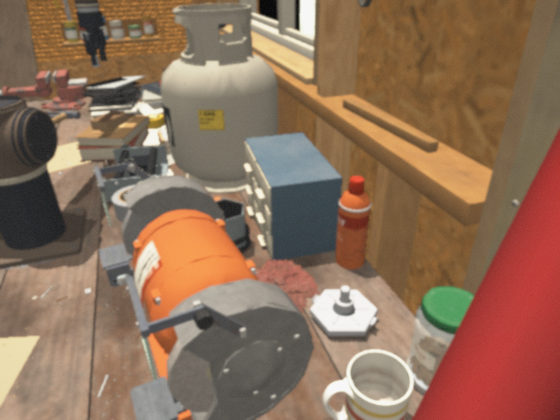

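The top view shows the lids at about (408,203), with the stem at (408,203), and the barrel mouth at about (289,268). The can's cap is at (357,152), the bolt at (341,260), and the cabinet front edge lies at row 225. The side view shows the lids at (344,310) and the can at (353,225).

```bash
sed -i "s/np.array(c\['rotation'\])$/R.from_quat(c['rotation']).as_matrix()/" h.py
python3 - <<'E'
from h import *
for nm,u,v,z in [('lid',408,203,.04),('mouth',289,268,.09),('canfoot/cap',357,152,.187),('bolt',341,260,.01),('cabFL',201,226,.17),('cabFR',336,226,.17),('cabBR',336,157,.17)]: print(nm,onz('top',u,v,z).round(4))
print(onz('side',344,310,.04), cal('top')[2].round(3))
print(proj('top',[0.165,.655,.197]),proj('side',[[.165,.655,.197]]))
a=cv2.imread('pics/top0.png');s=cv2.imread('pics/side0.png')
c1=cv2.resize(a[170:240,373:443],(400,400),interpolation=3);c2=cv2.resize(a[233:303,254:324],(400,400),interpolation=3)
cv2.imwrite('pics/c1.png',np.hstack([c1,c2]))
E
```

```text
lid [ 0.5347 -0.4435  0.04  ]
mouth [ 0.3948 -0.1713  0.09  ]
canfoot/cap [ 0.6129 -0.3043  0.187 ]
bolt [ 0.4109 -0.2922  0.01  ]
cabFL [ 0.4772 -0.0026  0.17  ]
cabFR [ 0.4724 -0.261   0.17  ]
cabBR [ 0.6084 -0.2661  0.17  ]
[ 0.52566104 -0.47017265  0.04      ] [[-0.019  0.99  -0.137]
 [-1.    -0.018  0.012]
 [ 0.009  0.137  0.991]]
[[-184.18885923  411.08224218]] [[102.43018453  77.36098553]]
```

View pics/c1.png

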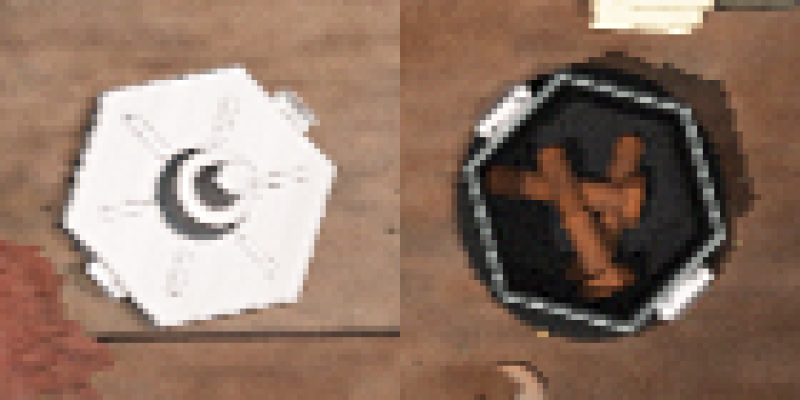

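The left crop shows the lid hexagon with keepers at crop (292,110) and (108,278). The right crop shows the barrel rim hexagon with latches at (505,110) and (685,290), and the bolts inside.

Run:
```python
from h import *
s=400/70
def P(l,ox,oy,z): return np.array([onz('top',(u+.5)/s-.5+ox,(v+.5)/s-.5+oy,z) for u,v in l])
def fit(p):
    c=p.mean(0); d=(p-c)[:,0]+1j*(p-c)[:,1]; a=np.angle((d**6).sum())/6
    return c.round(4),abs(d).round(4),np.rad2deg(a).round(1)%60
l=P([(243,68),(335,170),(300,300),(160,325),(65,222),(100,92)],373,170,.023)
k=P([(292,110),(108,278)],373,170,.023)
b=P([(165,75),(292,105),(325,238),(235,330),(105,300),(72,170)],254,233,.09)
t=P([(105,110),(285,290)],254,233,.061)
for p,q in((l,k),(b,t)):
    d=q[0]-q[1];print(fit(p),'axis deg',np.rad2deg(np.arctan2(d[1],d[0])),np.linalg.norm(d),q.mean(0))
# stem tip
print(onz('top',408+2,202,.067))
```

```text
(array([ 0.5354, -0.4481,  0.023 ]), array([0.0556, 0.0556, 0.0567, 0.0552, 0.0558, 0.0574]), np.float64(40.1)) axis deg -49.46346892851384 0.102693685302839 [ 0.53628216 -0.44809739  0.023     ]
(array([ 0.3948, -0.1701,  0.09  ]), array([0.0479, 0.0491, 0.0475, 0.0474, 0.0488, 0.0477]), np.float64(14.3)) axis deg 44.074208182305654 0.09512402915065574 [ 0.39602137 -0.16922961  0.061     ]
[ 0.53264616 -0.43941478  0.067     ]
```

>>> step_arm(
  increments=[
    [[0,0,38],[0,0,0]],
    [[0,0,38],[0,0,0]],
    [[0,0,38],[0,0,0]],
    [[0,0,38],[0,0,0]],
    [[0,0,38],[0,0,0]],
    [[0,0,38],[0,0,0]],
    [[0,0,38],[0,0,0]],
    [[0,0,38],[0,0,0]],
  ],
  fingers=1,
)

```text
time: 0.82
eef_pos: [0.1647, 0.6541, 0.5024]
tcp_rot: [0.123, 0.992, -0.0, -0.0]
contact_force: [1.3, 0.4, 0.8]
opening: 1.001
finger_force: 0.0
```

Run:
```python
from h import *
s=readout.get_state();print(s['eef_pos'],s['qpos'],s['tcp_rot'])
for u,v in((20,225),(196,225),(100,143),(100,312)): print(onz('top',u,v,.25).round(3))
```

```text
[0.16466497 0.65412264 0.5024063 ] [ 1.17403558e+00  2.41707908e-01  1.08978569e+00  3.68500647e-06
  1.81067973e+00 -1.50005098e-01] [ 1.23064611e-01  9.92398618e-01 -2.79075055e-04 -8.01125554e-05]
[0.476 0.293 0.25 ]
[ 0.47  -0.008  0.25 ]
[0.619 0.162 0.25 ]
[0.327 0.15  0.25 ]
```

>>> step_arm(
  increments=[
    [[24,-32,0],[0,0,-0.073]],
    [[24,-32,0],[0,0,-0.073]],
    [[24,-32,0],[0,0,-0.073]],
    [[24,-32,0],[0,0,-0.073]],
    [[24,-32,0],[0,0,-0.073]],
    [[24,-32,0],[0,0,-0.073]],
    [[24,-32,0],[0,0,-0.073]],
    [[24,-32,0],[0,0,-0.073]],
  ],
)

```text
time: 1.48
eef_pos: [0.3575, 0.3968, 0.5007]
tcp_rot: [0.405, 0.914, -0.0, -0.0]
contact_force: [0.9, -0.2, -0.8]
opening: 0.996
finger_force: 0.0
```

>>> step_arm(
  increments=[
    [[24,-32,0],[0,0,-0.073]],
    [[24,-32,0],[0,0,-0.073]],
    [[24,-32,0],[0,0,-0.073]],
    [[24,-32,0],[0,0,-0.073]],
    [[4,-40,0],[0,0,-0.073]],
    [[4,-40,0],[0,0,-0.073]],
    [[4,-40,0],[0,0,-0.073]],
    [[4,-40,0],[0,0,-0.073]],
  ],
)

```text
time: 2.15
eef_pos: [0.4686, 0.1087, 0.5005]
tcp_rot: [0.651, 0.759, -0.0, -0.0]
contact_force: [0.3, 0.2, -0.2]
opening: 0.999
finger_force: 0.0
```

>>> step_arm(
  increments=[
    [[4,-40,0],[0,0,-0.073]],
    [[4,-40,0],[0,0,-0.073]],
    [[4,-40,0],[0,0,-0.073]],
    [[4,-40,0],[0,0,-0.073]],
    [[4,-40,0],[0,0,-0.073]],
    [[4,-40,0],[0,0,-0.073]],
    [[4,-40,0],[0,0,-0.073]],
    [[4,-40,0],[0,0,-0.073]],
  ],
)

```text
time: 2.82
eef_pos: [0.5005, -0.2115, 0.5007]
tcp_rot: [0.842, 0.539, 0.0, -0.0]
contact_force: [0.9, -0.6, -0.3]
opening: 1.003
finger_force: 0.0
```

>>> step_arm(
  increments=[
    [[4,-40,0],[0,0,-0.073]],
    [[4,-40,-20],[0,0,-0.073]],
    [[4,-40,-20],[0,0,-0.073]],
    [[4,-40,-20],[0,0,-0.073]],
    [[0,-30,-30],[0,0,-0.073]],
    [[0,-20,-30],[0,0,-0.073]],
    [[0,0,-30],[0,0,0]],
    [[0,0,0],[0,0,0]],
  ],
)

```text
time: 3.48
eef_pos: [0.5134, -0.4094, 0.3452]
tcp_rot: [0.939, 0.344, -0.003, -0.008]
contact_force: [0.8, 0.4, -2.7]
opening: 1.002
finger_force: 0.0
```

Run:
```python
from h import *
im,s=snap('wrist','w1.png')
print(s['eef_pos'],s['qpos'],s['tcp_rot']);R_=R.from_quat(s['tcp_rot']).as_matrix();print(R_[:2,1],np.rad2deg(np.arctan2(R_[1,1],R_[0,1])))
print(proj('wrist',[[.535,-.448,.023],[.535,-.448,.067]],s))
```

```text
[ 0.51342172 -0.40943003  0.34516909] [-8.27482751e-01  1.87707832e-01  1.42871234e+00  7.93801027e-05
  1.54191142e+00  4.05428748e-02] [ 0.9388644   0.3441854  -0.0031602  -0.00774991]
[ 0.64623785 -0.76295271] -49.73466146020403
[[318.22920218 156.33777471]
 [321.03277119 162.63492849]]
```

View pics/w1.png

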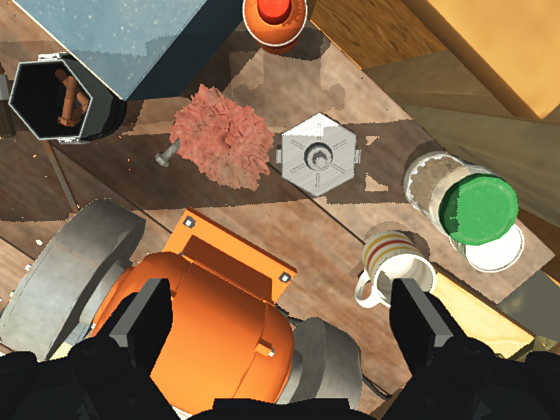

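The wrist view shows the lids at (317,155), where the projection put them, with keepers at (278,157) and (358,155). The barrel is at (60,95). The commanded pose still lags slightly, so I go down over the stem for a closer look.

>>> step_arm(
  increments=[
    [[11,-19,-10],[0,0,0]],
    [[11,-19,-20],[0,0,0]],
    [[0,0,-30],[0,0,0]],
    [[0,0,-30],[0,0,0]],
    [[0,0,-30],[0,0,0]],
    [[0,0,-30],[0,0,0]],
    [[0,0,-30],[0,0,0]],
    [[0,0,0],[0,0,0]],
  ],
)

```text
time: 4.2
eef_pos: [0.5367, -0.4455, 0.1709]
tcp_rot: [0.938, 0.346, -0.002, -0.004]
contact_force: [-0.5, 1.2, -2.8]
opening: 0.998
finger_force: 0.0
```

Run:
```python
from h import *
im,s=snap('wrist','w2.png')
print(s['eef_pos'],s['qpos'],s['tcp_rot'])
p=proj('wrist',[[.535,-.448,.023],[.535,-.448,.067]],s);print(p)
u,v=p[1].astype(int);u0,v0=max(u-100,0),max(v-75,0);print(u0,v0)
cv2.imwrite('pics/w2c.png',cv2.resize(cv2.cvtColor(im,4)[v0:v0+150,u0:u0+200],(800,600),interpolation=3))
```

```text
[ 0.53665324 -0.44550488  0.17089086] [-8.38058344e-01  3.59826734e-01  1.53228523e+00  6.43644064e-05
  1.25844890e+00  2.65917491e-02] [ 0.93830855  0.3457701  -0.00163344 -0.00417611]
[[284.25713261 184.28885484]
 [284.23927738 198.15181498]]
184 123
```

View pics/w2c.png

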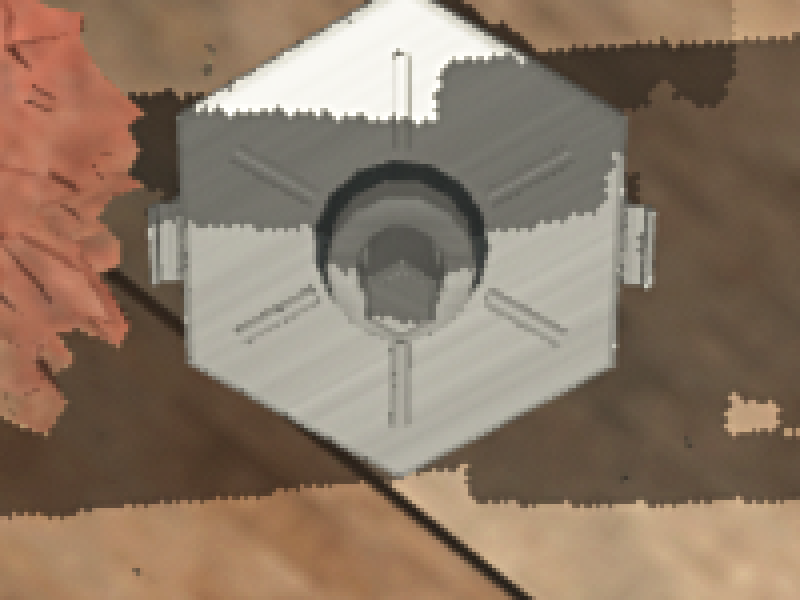

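The close view shows the lid square to the camera axes. The stem tip hexagon is centred at about crop (401,300), which is wrist pixel (284,198) and within 1 px of the projection of (0.535,-0.448,0.067). Its flats face left and right, so the stem lines up with the closing axis.

```bash
cat >> h.py <<'E'
def level(c_deg=None):
    s=readout.get_state(); M=R.from_quat(s['tcp_rot']); m=M.as_matrix()
    c=np.rad2deg(np.arctan2(m[1,1],m[0,1])); t=np.deg2rad(c if c_deg is None else c_deg)
    y=[np.cos(t),np.sin(t),0]; z=[0,0,-1]; T=R.from_matrix(np.c_[np.cross(y,z),y,z])
    print('t %.2f'%s['time'],'pos',s['eef_pos'].round(4),'c %.2f'%c,'rotvec to level',(T*M.inv()).as_rotvec().round(4),'F',s['contact_force'].round(1),'open %.3f'%s['opening'],'ff',s['finger_force'],'q',s['qpos'].round(2))
E
python3 -c "
from h import *
level(-49.9)"
```

```text
t 4.25 pos [ 0.5377 -0.4467  0.1744] c -49.55 rotvec to level [-0.0034 -0.003  -0.0062] F [ 0.  -0.7 -0.2] open 0.999 ff 0.0 q [-0.84  0.36  1.53  0.    1.26  0.03]
```

>>> step_arm(
  increments=[
    [[-2.5,-1.5,-25],[0,0,0]],
    [[0,0,-25],[0,0,0]],
    [[0,0,-25],[0,0,0]],
    [[0,0,-20],[0,0,0]],
    [[0,0,-15],[0,0,0]],
    [[0,0,0],[0,0,0]],
    [[0,0,0],[0,0,0]],
    [[0,0,0],[0,0,0]],
  ],
)

```text
time: 4.92
eef_pos: [0.5371, -0.4512, 0.0692]
tcp_rot: [0.938, 0.345, 0.001, 0.002]
contact_force: [-0.2, 0.4, 0.7]
opening: 1.001
finger_force: 0.0
```

```bash
python3 -c "
from h import *
level(-49.9)"
```

```text
t 4.92 pos [ 0.5371 -0.4512  0.0692] c -49.60 rotvec to level [ 0.0037  0.0033 -0.0053] F [-0.2  0.4  0.7] open 1.001 ff 0.0 q [-0.84  0.46  1.6   0.    1.08  0.02]
```

>>> step_arm(
  increments=[
    [[-2,3,0],[0.0037,0.0033,-0.005]],
    [[0,0,-10],[0,0,0]],
    [[0,0,-11],[0,0,0]],
    [[0,0,0],[0,0,0]],
    [[0,0,0],[0,0,0]],
    [[0,0,0],[0,0,0]],
  ],
)

```text
time: 5.42
eef_pos: [0.5332, -0.4465, 0.0441]
tcp_rot: [0.939, 0.343, -0.001, -0.003]
contact_force: [-0.1, 0.4, -0.4]
opening: 1.002
finger_force: 0.0
```

Run:
```python
from h import *
level(-49.9)
im,s=snap('wrist','w3.png')
level(-49.9)
p=proj('wrist',[[.535,-.448,.067]],s);print(p)
cv2.imwrite('pics/w3c.png',cv2.resize(cv2.cvtColor(im,4)[150:360,140:420],(800,600),interpolation=3))
```

```text
t 5.42 pos [ 0.5332 -0.4465  0.0441] c -49.91 rotvec to level [-0.0046 -0.0041  0.0002] F [-0.1  0.4 -0.4] open 1.002 ff 0.0 q [-0.84  0.48  1.62  0.    1.05  0.03]
t 5.47 pos [ 0.5335 -0.4468  0.0446] c -49.90 rotvec to level [-0.0038 -0.0034  0.    ] F [ 0.  -0.  -0.7] open 0.997 ff 0.0 q [-0.84  0.48  1.61  0.    1.05  0.03]
[[287.50576385 269.3281473 ]]
```

View pics/w3c.png

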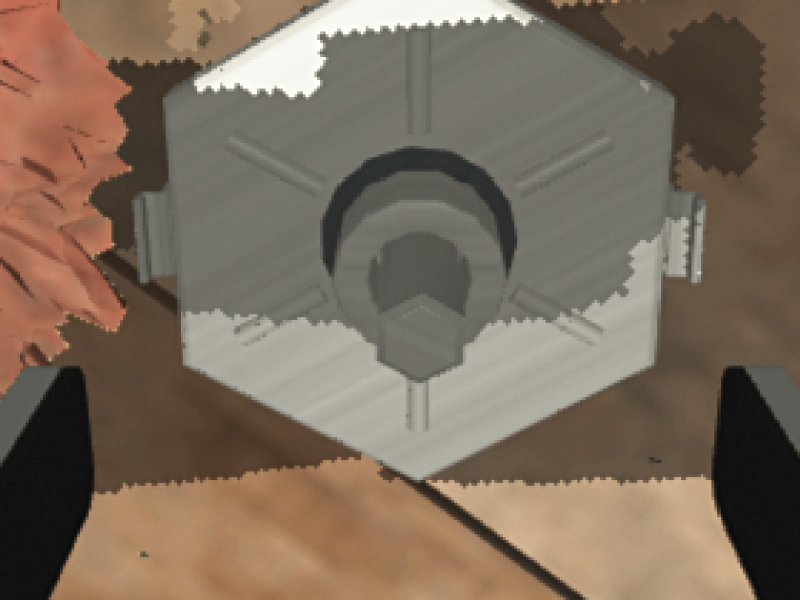

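The stem tip is at crop (420,338), within 1 px of the projection. The finger midpoint is at crop x of about 404, so the stem sits 2 mm towards +y of the tool, which agrees with the pose reading. I correct that and close.

>>> step_arm(
  increments=[
    [[1.5,-1.2,3],[-0.002,-0.002,0]],
    [[0,0,0],[0,0,0]],
    [[0,0,0],[0,0,0]],
    [[0,0,0],[0,0,0]],
    [[0,0,0],[0,0,0]],
    [[0,0,0],[0,0,0]],
  ],
)

```text
time: 5.97
eef_pos: [0.535, -0.4479, 0.0478]
tcp_rot: [0.939, 0.343, -0.0, -0.001]
contact_force: [-0.5, 0.7, -0.2]
opening: 0.999
finger_force: 0.0
```

```bash
python3 -c "
from h import *
level(-49.9)"
```

```text
t 5.97 pos [ 0.535  -0.4479  0.0478] c -49.90 rotvec to level [-0.0018 -0.0013  0.0001] F [-0.5  0.7 -0.2] open 0.999 ff 0.0 q [-0.84  0.48  1.61  0.    1.05  0.03]
```

>>> step_arm(
  increments=[
    [[0,0,0],[-0.0015,-0.001,0]],
    [[0,0,0],[0,0,0]],
    [[0,0,0],[0,0,0]],
    [[0,0,0],[0,0,0]],
    [[0,0,0],[0,0,0]],
    [[0,0,0],[0,0,0]],
    [[0,0,0],[0,0,0]],
    [[0,0,0],[0,0,0]],
  ],
  fingers=-1,
  grip_force=80,
)

```text
time: 6.63
eef_pos: [0.535, -0.448, 0.0478]
tcp_rot: [0.939, 0.343, -0.0, -0.0]
contact_force: [-0.0, 0.4, 0.4]
opening: -0.002
finger_force: 0.0
```

>>> step_arm(
  increments=[
    [[0,0,0],[0,0,0]],
    [[0,0,0],[0,0,0]],
    [[0,0,0],[0,0,0]],
    [[0,0,0],[0,0,0]],
  ],
)

```text
time: 6.97
eef_pos: [0.535, -0.448, 0.0478]
tcp_rot: [0.939, 0.343, -0.0, -0.0]
contact_force: [-0.1, -0.3, 0.7]
opening: 0.0
finger_force: 0.0
```

```bash
python3 -c "
from h import *
level(-49.9)"
```

```text
t 6.97 pos [ 0.535  -0.448   0.0478] c -49.90 rotvec to level [-0.0002 -0.0003  0.0001] F [-0.1 -0.3  0.7] open 0.000 ff 0.0 q [-0.84  0.48  1.61 -0.    1.05  0.03]
```

Run:
```python
from h import *
im,s=snap('wrist','w4.png'); im2,_=snap('side','s4.png')
a=cv2.cvtColor(im,4)[150:420,100:460]; b=cv2.cvtColor(im2,4)[240:360,280:400]
cv2.imwrite('pics/w4c.png',np.hstack([cv2.resize(a,(440,330),interpolation=3),cv2.resize(b,(330,330),interpolation=3)]))
```

```text
(no output)
```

View pics/w4c.png

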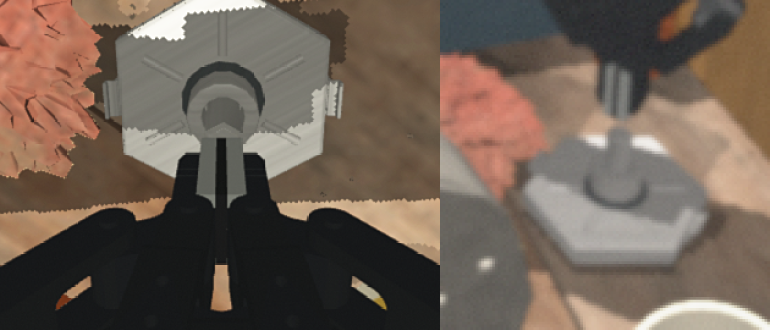

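Run:
```python
from h import *
s=readout.get_state();p=s['eef_pos'];
for z in (.0478,.067,.075): q=[p[0],p[1],z];print(z,proj('side',q),proj('wrist',q,s),proj('top',q))
print(proj('side',[.535,-.448,.023]))
# stem tip from side & top rays
print('side ray at heights',[onz('side',345.5,287,z).round(4) for z in(.047,.067,.09)])
print('fingertip wrist ray',[onz('wrist',282,266,z,s).round(4) for z in(.04,.067,.08)])
print('fingertip side ray',[onz('side',344.7,279.3,z).round(4) for z in(.0478,.067,.08)])
```

```text
0.0478 [[343.49425583 296.16023409]] [[282.56519117 249.5043286 ]] [[411.07280711 202.2719372 ]]
0.067 [[344.21521296 287.17812471]] [[282.73317374 266.46614955]] [[413.8423081  200.86216025]]
0.075 [[344.52153894 283.36173489]] [[282.81401765 274.62925736]] [[415.03039628 200.25738007]]
[[342.58882041 307.41127883]]
side ray at heights [array([ 0.5487, -0.4276,  0.047 ]), array([ 0.5372, -0.4483,  0.067 ]), array([ 0.5239, -0.4721,  0.09  ])]
fingertip wrist ray [array([ 0.5248, -0.4563,  0.04  ]), array([ 0.535 , -0.4476,  0.067 ]), array([ 0.5399, -0.4434,  0.08  ])]
fingertip side ray [array([ 0.5559, -0.4097,  0.0478]), array([ 0.5445, -0.4303,  0.067 ]), array([ 0.5368, -0.4442,  0.08  ])]
```

The fingers shut above the stem tip. From both the wrist view and the side view, the shut tips sit about 34 mm farther back than the reported TCP, and the lid has not been touched. I reopen and go lower to allow for that.

>>> step_arm(
  increments=[
    [[0,0,0],[0,0,0]],
    [[0,0,0],[0,0,0]],
    [[0,0,0],[0,0,0]],
    [[0,0,0],[0,0,0]],
    [[0,0,0],[0,0,0]],
    [[0,0,0],[0,0,0]],
    [[0,0,0],[0,0,0]],
    [[0,0,0],[0,0,0]],
  ],
  fingers=1,
)

```text
time: 7.73
eef_pos: [0.535, -0.448, 0.0478]
tcp_rot: [0.939, 0.343, -0.0, -0.0]
contact_force: [0.4, -0.2, -0.4]
opening: 1.002
finger_force: 0.0
```

>>> step_arm(
  increments=[
    [[0,0,-8],[0,0,0]],
    [[0,0,-8],[0,0,0]],
    [[0,0,-8],[0,0,0]],
    [[0,0,-6],[0,0,0]],
    [[0,0,-3],[0,0,0]],
    [[0,0,0],[0,0,0]],
    [[0,0,0],[0,0,0]],
    [[0,0,0],[0,0,0]],
  ],
)

```text
time: 8.4
eef_pos: [0.5353, -0.4483, 0.0152]
tcp_rot: [0.939, 0.343, 0.0, 0.0]
contact_force: [0.6, 0.3, -0.3]
opening: 1.002
finger_force: 0.0
```

Run:
```python
from h import *
level(-49.9)
im2,_=snap('side','s5.png');im,s=snap('wrist','w5.png')
a=cv2.cvtColor(im,4)[150:420,100:460]; b=cv2.cvtColor(im2,4)[240:360,280:400]
cv2.imwrite('pics/w5c.png',np.hstack([cv2.resize(a,(440,330),interpolation=3),cv2.resize(b,(330,330),interpolation=3)]))
```

```text
t 8.40 pos [ 0.5353 -0.4483  0.0152] c -49.91 rotvec to level [0.0003 0.0002 0.0001] F [ 0.6  0.3 -0.3] open 1.002 ff 0.0 q [-0.84  0.52  1.62 -0.    1.    0.03]
```

View pics/w5c.png

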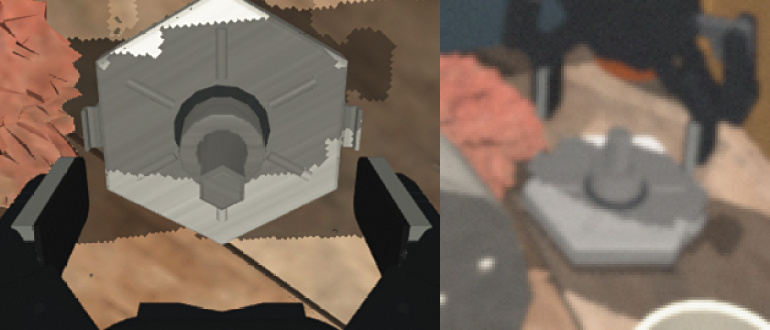

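The open fingers straddle the stem evenly: inner edges at crop x of 88 and 357, stem at 222. I close on it.

>>> step_arm(
  increments=[
    [[0,0,0],[0,0,0]],
    [[0,0,0],[0,0,0]],
    [[0,0,0],[0,0,0]],
    [[0,0,0],[0,0,0]],
    [[0,0,0],[0,0,0]],
    [[0,0,0],[0,0,0]],
    [[0,0,0],[0,0,0]],
    [[0,0,0],[0,0,0]],
  ],
  fingers=-1,
  grip_force=80,
)

```text
time: 9.17
eef_pos: [0.5352, -0.4482, 0.0149]
tcp_rot: [0.939, 0.343, 0.0, 0.0]
contact_force: [0.2, -0.3, 1.6]
opening: 0.135
finger_force: 78.1
```

Run:
```python
from h import *
level(-49.9)
```

```text
t 9.17 pos [ 0.5352 -0.4482  0.0149] c -49.90 rotvec to level [0.0003 0.0002 0.0001] F [ 0.2 -0.3  1.6] open 0.135 ff 78.07926407083869 q [-0.84  0.52  1.62 -0.    1.    0.03]
```

>>> step_arm(
  increments=[
    [[0,0,5],[0,0,0]],
    [[0,0,10],[0,0,0]],
    [[0,0,15],[0,0,0]],
    [[0,0,20],[0,0,0]],
    [[0,0,20],[0,0,0]],
    [[0,0,20],[0,0,0]],
    [[0,0,10],[0,0,0]],
    [[0,0,0],[0,0,0]],
  ],
)

```text
time: 9.83
eef_pos: [0.5367, -0.4498, 0.1199]
tcp_rot: [0.939, 0.343, 0.001, 0.003]
contact_force: [0.3, -0.2, -2.7]
opening: 0.136
finger_force: 78.3
```

>>> step_arm(
  increments=[
    [[0,0,10],[0,0,0]],
    [[0,0,25],[0,0,0]],
    [[0,0,30],[0,0,0]],
    [[0,0,35],[0,0,0]],
    [[0,0,35],[0,0,0]],
    [[0,0,30],[0,0,0]],
    [[0,0,20],[0,0,0]],
    [[0,0,5],[0,0,0]],
  ],
)

```text
time: 10.5
eef_pos: [0.5359, -0.4489, 0.3098]
tcp_rot: [0.939, 0.343, 0.001, 0.003]
contact_force: [0.5, 1.0, -2.3]
opening: 0.135
finger_force: 78.4
```

Run:
```python
from h import *
level(-49.9)
im,s=snap('wrist','w6.png')
# grinder extents: orange+grey, top view
for u,v in((347,285),(375,276),(455,272)): print(onz('top',u,v,.2).round(3),onz('top',u,v,.27).round(3))
```

```text
t 10.50 pos [ 0.5359 -0.4489  0.3098] c -49.90 rotvec to level [0.0048 0.0042 0.    ] F [ 0.5  1.  -2.3] open 0.135 ff 78.43650564551353 q [-0.84  0.28  1.38 -0.    1.47  0.03]
[ 0.362 -0.273  0.2  ] [ 0.364 -0.261  0.27 ]
[ 0.377 -0.324  0.2  ] [ 0.378 -0.308  0.27 ]
[ 0.381 -0.471  0.2  ] [ 0.382 -0.441  0.27 ]
```

>>> step_arm(
  increments=[
    [[-4,8,0],[0,0,0.06]],
    [[-9,18,0],[0,0,0.1]],
    [[-9,18,0],[0,0,0.11]],
    [[-9,18,0],[0,0,0.11]],
    [[-9,18,0],[0,0,0.11]],
    [[-9,18,0],[0,0,0.11]],
    [[-9,18,0],[0,0,0.11]],
    [[-9,18,0],[0,0,0.11]],
  ],
)

```text
time: 11.22
eef_pos: [0.4664, -0.3121, 0.3008]
tcp_rot: [0.723, 0.691, -0.0, -0.003]
contact_force: [0.4, -0.6, -3.2]
opening: 0.137
finger_force: 78.5
```

>>> step_arm(
  increments=[
    [[-9,18,0],[0,0,0.11]],
    [[-9,18,0],[0,0,0.11]],
    [[-9,18,0],[0,0,0.11]],
    [[-9,18,0],[0,0,0.11]],
    [[-9,18,0],[0,0,0.11]],
    [[-9,18,0],[0,0,0.11]],
    [[-9,18,0],[0,0,0.1]],
    [[-9,18,0],[0,0,0.06]],
  ],
)

```text
time: 11.88
eef_pos: [0.3943, -0.1683, 0.3012]
tcp_rot: [0.388, 0.922, 0.001, -0.003]
contact_force: [-0.6, -0.3, -4.2]
opening: 0.134
finger_force: 78.5
```

>>> step_arm(
  increments=[
    [[0,0,0],[0,0,0]],
    [[0,0,0],[0,0,0]],
    [[0,0,0],[0,0,0]],
    [[0,0,0],[0,0,0]],
    [[0,0,0],[0,0,0]],
    [[0,0,0],[0,0,0]],
  ],
)

```text
time: 12.38
eef_pos: [0.3961, -0.1704, 0.3043]
tcp_rot: [0.391, 0.921, -0.0, -0.001]
contact_force: [-0.6, 0.1, -4.2]
opening: 0.135
finger_force: 78.5
```

Run:
```python
from h import *
level(44.3)
for n in('wrist','top','side'): snap(n,n+'7.png')
```

```text
t 12.38 pos [ 0.3961 -0.1704  0.3043] c 44.01 rotvec to level [-0.0003 -0.001   0.0051] F [-0.6  0.1 -4.2] open 0.135 ff 78.46539963036776 q [-0.64 -0.34  2.   -0.    1.49 -1.41]
```

>>> step_arm(
  increments=[
    [[-1,0.3,-15],[0,-0.001,0.005]],
    [[0,0,-30],[0,0,0]],
    [[0,0,-35],[0,0,0]],
    [[0,0,-35],[0,0,0]],
    [[0,0,-30],[0,0,0]],
    [[0,0,-20],[0,0,0]],
    [[0,0,-10],[0,0,0]],
    [[0,0,0],[0,0,0]],
  ],
)

```text
time: 13.2
eef_pos: [0.3935, -0.1686, 0.1272]
tcp_rot: [0.388, 0.922, 0.001, -0.002]
contact_force: [0.3, 0.6, -2.8]
opening: 0.137
finger_force: 78.5
```

>>> step_arm(
  increments=[
    [[0,0,0],[0,0,0]],
    [[0,0,0],[0,0,0]],
    [[0,0,0],[0,0,0]],
    [[0,0,0],[0,0,0]],
  ],
)

```text
time: 13.53
eef_pos: [0.3961, -0.1705, 0.1316]
tcp_rot: [0.388, 0.922, -0.0, 0.002]
contact_force: [-0.6, -0.6, -3.9]
opening: 0.133
finger_force: 78.5
```

Run:
```python
from h import *
level(44.3)
a,_=snap('top','t8.png');b,_=snap('side','s8.png')
cv2.imwrite('pics/m8.png',np.hstack([cv2.resize(cv2.cvtColor(a,4)[213:313,239:339],(400,400),interpolation=3),cv2.resize(cv2.cvtColor(b,4)[160:260,180:280],(400,400),interpolation=3)]))
```

```text
t 13.53 pos [ 0.3961 -0.1705  0.1316] c 44.35 rotvec to level [ 0.0024  0.0036 -0.0008] F [-0.6 -0.6 -3.9] open 0.133 ff 78.47651878371835 q [-0.64 -0.21  2.21  0.    1.14 -1.42]
```

>>> step_arm(
  increments=[
    [[0,0,0],[0,0,0]],
    [[0,0,0],[0,0,0]],
    [[0,0,0],[0,0,0]],
    [[0,0,0],[0,0,0]],
    [[0,0,0],[0,0,0]],
    [[0,0,0],[0,0,0]],
  ],
)

```text
time: 14.13
eef_pos: [0.395, -0.1697, 0.1297]
tcp_rot: [0.388, 0.922, 0.0, 0.0]
contact_force: [-1.3, -0.2, -3.5]
opening: 0.135
finger_force: 78.5
```

Run:
```python
from h import *
level(44.3)
```

```text
t 14.13 pos [ 0.395  -0.1697  0.1297] c 44.35 rotvec to level [ 0.0002  0.0007 -0.0008] F [-1.3 -0.2 -3.5] open 0.135 ff 78.47465179860592 q [-0.64 -0.21  2.22  0.    1.13 -1.42]
```

View pics/m8.png

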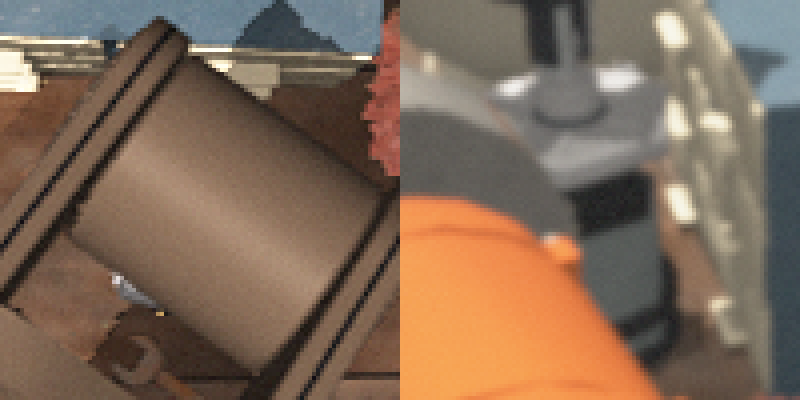

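The top view is blocked by the arm. The side view shows the lids held level just above the barrel mouth, so I lower slowly.

>>> step_arm(
  increments=[
    [[0,-0.2,-3],[0,0,0]],
    [[0,0,-3],[0,0,0]],
    [[0,0,-3],[0,0,0]],
    [[0,0,-3],[0,0,0]],
    [[0,0,-3],[0,0,0]],
    [[0,0,-3],[0,0,0]],
    [[0,0,-3],[0,0,0]],
    [[0,0,-3],[0,0,0]],
  ],
)

```text
time: 14.8
eef_pos: [0.395, -0.1699, 0.1054]
tcp_rot: [0.388, 0.922, 0.0, 0.0]
contact_force: [0.1, 0.4, -3.5]
opening: 0.136
finger_force: 78.5
```

>>> step_arm(
  increments=[
    [[0,0,-1],[0,0,0]],
    [[0,0,-1],[0,0,0]],
    [[0,0,-1],[0,0,0]],
    [[0,0,-1],[0,0,0]],
    [[0,0,-1],[0,0,0]],
    [[0,0,0],[0,0,0]],
    [[0,0,0],[0,0,0]],
  ],
)

```text
time: 15.38
eef_pos: [0.395, -0.1699, 0.1008]
tcp_rot: [0.388, 0.922, 0.0, 0.0]
contact_force: [0.0, -0.1, -3.0]
opening: 0.136
finger_force: 78.5
```

Run:
```python
from h import *
level(44.3)
print(readout.get_state()['wrist_torque'])
```

```text
t 15.38 pos [ 0.395  -0.1699  0.1008] c 44.35 rotvec to level [ 0.0003  0.0008 -0.0008] F [ 0.  -0.1 -3. ] open 0.136 ff 78.47523115575314 q [-0.64 -0.17  2.24  0.    1.07 -1.42]
[0.03425645 0.04338148 0.03943142]
```

>>> step_arm(
  increments=[
    [[0,0,-1],[0,0,0]],
    [[0,0,-1],[0,0,0]],
    [[0,0,-1],[0,0,0]],
    [[0,0,0],[0,0,0]],
    [[0,0,0],[0,0,0]],
  ],
)

```text
time: 15.8
eef_pos: [0.3949, -0.1698, 0.0976]
tcp_rot: [0.388, 0.922, 0.0, 0.0]
contact_force: [-0.1, -0.1, -3.2]
opening: 0.134
finger_force: 78.5
```

>>> step_arm(
  increments=[
    [[0,0,-1],[0,0,0]],
    [[0,0,-1],[0,0,0]],
    [[0,0,-1],[0,0,0]],
    [[0,0,-1],[0,0,0]],
    [[0,0,0],[0,0,0]],
  ],
)

```text
time: 16.22
eef_pos: [0.3948, -0.1698, 0.0935]
tcp_rot: [0.388, 0.922, 0.0, 0.0]
contact_force: [-0.4, 0.8, -3.1]
opening: 0.136
finger_force: 78.5
```

>>> step_arm(
  increments=[
    [[0,0,-1],[0,0,0]],
    [[0,0,-1],[0,0,0]],
    [[0,0,-0.5],[0,0,0]],
    [[0,0,0],[0,0,0]],
    [[0,0,0],[0,0,0]],
  ],
)

```text
time: 16.63
eef_pos: [0.395, -0.1699, 0.0912]
tcp_rot: [0.388, 0.922, 0.0, 0.0]
contact_force: [-0.4, 0.6, -3.3]
opening: 0.137
finger_force: 78.5
```

>>> step_arm(
  increments=[
    [[0,0,-0.5],[0,0,0]],
    [[0,0,-0.5],[0,0,0]],
    [[0,0,-0.5],[0,0,0]],
    [[0,0,0],[0,0,0]],
    [[0,0,0],[0,0,0]],
  ],
)

```text
time: 17.05
eef_pos: [0.3953, -0.1699, 0.0908]
tcp_rot: [0.388, 0.922, 0.0, 0.001]
contact_force: [-2.4, 3.5, 5.5]
opening: 0.136
finger_force: 79.5
```

>>> step_arm(
  increments=[
    [[0,0,-0.4],[0,0,0]],
    [[0,0,-0.4],[0,0,0]],
    [[0,0,0],[0,0,0]],
    [[0,0,0],[0,0,0]],
  ],
)

```text
time: 17.38
eef_pos: [0.3953, -0.17, 0.0908]
tcp_rot: [0.388, 0.922, 0.0, 0.0]
contact_force: [-5.3, 4.0, 10.2]
opening: 0.136
finger_force: 80.2
```

>>> step_arm(
  increments=[
    [[0,0,0.8],[0,0,0]],
    [[0,0,0],[0,0,0]],
    [[0,0,0],[0,0,0]],
  ],
)

```text
time: 17.63
eef_pos: [0.3953, -0.17, 0.0908]
tcp_rot: [0.388, 0.922, 0.0, 0.001]
contact_force: [-2.1, 3.3, 6.0]
opening: 0.138
finger_force: 79.7
```

>>> step_arm(
  increments=[
    [[0,0,0],[0,0,0]],
    [[0,0,0],[0,0,0]],
    [[0,0,0],[0,0,0]],
    [[0,0,0],[0,0,0]],
    [[0,0,0],[0,0,0]],
    [[0,0,0],[0,0,0]],
    [[0,0,0],[0,0,0]],
    [[0,0,0],[0,0,0]],
  ],
  fingers=0.3,
)

```text
time: 18.3
eef_pos: [0.395, -0.1699, 0.0897]
tcp_rot: [0.388, 0.922, -0.0, 0.0]
contact_force: [-0.6, 0.0, -0.6]
opening: 0.648
finger_force: 0.0
```

Run:
```python
from h import *
level(44.3)
im,s=snap('wrist','w9.png')
# yaw of lid plate
p=s['eef_pos']; print(proj('wrist',[[p[0],p[1],.099],[p[0],p[1],.143]],s))
t=np.deg2rad(44.3)
for k in(1,-1): print('keeper',proj('wrist',[.395+k*.052*np.cos(t),-.17+k*.052*np.sin(t),.097],s),'corner',proj('wrist',[[.395+.0566*np.cos(t+a*np.pi/6),-.17+.0566*np.sin(t+a*np.pi/6),.099] for a in((1,-1)if k>0 else(5,-5))],s).round(1).tolist())
cv2.imwrite('pics/w9c.png',cv2.resize(cv2.cvtColor(im,4)[120:420,80:480],(800,600),interpolation=3))
```

```text
t 18.30 pos [ 0.395  -0.1699  0.0897] c 44.35 rotvec to level [ 0.0004  0.0008 -0.0008] F [-0.6  0.  -0.6] open 0.648 ff 0.0 q [-0.64 -0.15  2.25  0.    1.05 -1.42]
[[279.53744264 257.86894765]
 [279.36651129 308.12821301]]
keeper [[384.86455041 256.16860989]] corner [[384.7, 202.4], [375.4, 308.4]]
keeper [[173.89244731 256.29928812]] corner [[173.9, 202.5], [183.5, 308.6]]
```

View pics/w9c.png

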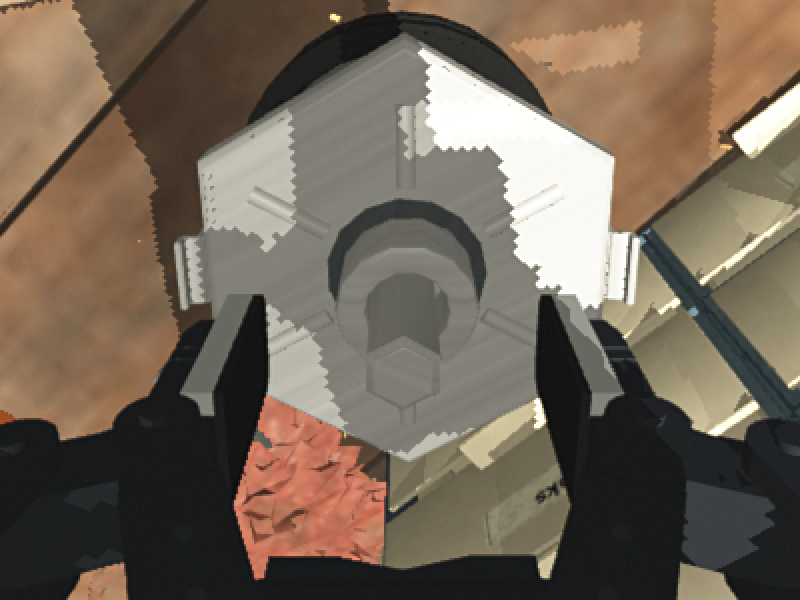

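The lids are home and level, with keepers at (174,255) and (391,254), where the aligned projection puts them. The collar is about 1 mm to the right of the finger midpoint. I lower onto the collar.

>>> step_arm(
  increments=[
    [[0.6,0.6,-3],[0,0,0]],
    [[0,0,-4],[0,0,0]],
    [[0,0,-4],[0,0,0]],
    [[0,0,-4],[0,0,0]],
    [[0,0,-3],[0,0,0]],
    [[0,0,-2],[0,0,0]],
    [[0,0,0],[0,0,0]],
    [[0,0,0],[0,0,0]],
  ],
)

```text
time: 19.02
eef_pos: [0.3955, -0.1693, 0.0696]
tcp_rot: [0.388, 0.922, 0.0, 0.0]
contact_force: [-0.1, 0.3, -0.3]
opening: 0.649
finger_force: 0.0
```

>>> step_arm(
  increments=[
    [[0,0,-1],[0,0,0]],
    [[0,0,-1],[0,0,0]],
    [[0,0,-1],[0,0,0]],
    [[0,0,0],[0,0,0]],
    [[0,0,0],[0,0,0]],
  ],
)

```text
time: 19.43
eef_pos: [0.3956, -0.1693, 0.0668]
tcp_rot: [0.388, 0.922, 0.0, 0.0]
contact_force: [-0.3, 0.3, -0.3]
opening: 0.648
finger_force: 0.0
```

Run:
```python
from h import *
level(44.3)
```

```text
t 19.43 pos [ 0.3956 -0.1693  0.0668] c 44.35 rotvec to level [ 0.0003  0.0008 -0.0009] F [-0.3  0.3 -0.3] open 0.648 ff 0.0 q [-0.64 -0.11  2.26  0.    0.99 -1.42]
```

Gentle close.

>>> step_arm(
  increments=[
    [[0,0,0],[0,0,0]],
    [[0,0,0],[0,0,0]],
    [[0,0,0],[0,0,0]],
    [[0,0,0],[0,0,0]],
    [[0,0,0],[0,0,0]],
    [[0,0,0],[0,0,0]],
  ],
  fingers=-1,
  grip_force=40,
)

```text
time: 19.93
eef_pos: [0.3959, -0.1694, 0.067]
tcp_rot: [0.388, 0.922, -0.0, 0.001]
contact_force: [-0.0, -0.1, 2.2]
opening: 0.349
finger_force: 39.9
```

Run:
```python
from h import *
level(44.3)
```

```text
t 19.93 pos [ 0.3959 -0.1694  0.067 ] c 44.34 rotvec to level [ 0.0006  0.0013 -0.0008] F [-0.  -0.1  2.2] open 0.349 ff 39.927518034819514 q [-0.64 -0.11  2.26  0.    0.99 -1.42]
```

>>> step_arm(
  increments=[
    [[0,0,1],[0,0,0]],
    [[0,0,1],[0,0,0]],
    [[0,0,1],[0,0,0]],
    [[0,0,2],[0,0,0]],
    [[0,0,2],[0,0,0]],
    [[0,0,2],[0,0,0]],
    [[0,0,2],[0,0,0]],
    [[0,0,2],[0,0,0]],
  ],
  grip_force=55,
)

```text
time: 20.6
eef_pos: [0.3955, -0.1692, 0.08]
tcp_rot: [0.388, 0.922, 0.0, 0.0]
contact_force: [-0.2, 0.8, -1.8]
opening: 0.346
finger_force: 54.4
```

Run:
```python
from h import *
level(44.3)
```

```text
t 20.60 pos [ 0.3955 -0.1692  0.08  ] c 44.35 rotvec to level [ 0.0002  0.0007 -0.0009] F [-0.2  0.8 -1.8] open 0.346 ff 54.44882320705801 q [-0.64 -0.14  2.25  0.    1.02 -1.42]
```

>>> step_arm(
  increments=[
    [[0,0,3],[0,0,0]],
    [[0,0,3],[0,0,0]],
    [[0,0,3],[0,0,0]],
    [[0,0,3],[0,0,0]],
    [[0,0,3],[0,0,0]],
    [[0,0,3],[0,0,0]],
    [[0,0,3],[0,0,0]],
    [[0,0,3],[0,0,0]],
  ],
)

```text
time: 21.27
eef_pos: [0.3956, -0.1693, 0.1041]
tcp_rot: [0.388, 0.922, -0.0, 0.0]
contact_force: [-0.4, 0.1, -2.0]
opening: 0.341
finger_force: 54.4
```

>>> step_arm(
  increments=[
    [[0,0,3],[0,0,0]],
    [[0,0,3],[0,0,0]],
    [[0,0,3],[0,0,0]],
    [[0,0,3],[0,0,0]],
    [[0,0,3],[0,0,0]],
    [[0,0,3],[0,0,0]],
    [[0,0,3],[0,0,0]],
    [[0,0,3],[0,0,0]],
  ],
)

```text
time: 21.93
eef_pos: [0.3956, -0.1693, 0.1281]
tcp_rot: [0.388, 0.922, 0.0, 0.0]
contact_force: [0.6, -0.5, -1.7]
opening: 0.345
finger_force: 54.4
```

>>> step_arm(
  increments=[
    [[0,0,4],[0,0,0]],
    [[0,0,4],[0,0,0]],
    [[0,0,4],[0,0,0]],
    [[0,0,4],[0,0,0]],
    [[0,0,4],[0,0,0]],
    [[0,0,3],[0,0,0]],
    [[0,0,2],[0,0,0]],
    [[0,0,1],[0,0,0]],
  ],
)

```text
time: 22.6
eef_pos: [0.3957, -0.1694, 0.1542]
tcp_rot: [0.388, 0.922, -0.0, 0.001]
contact_force: [0.1, 0.4, -1.9]
opening: 0.344
finger_force: 54.4
```

>>> step_arm(
  increments=[
    [[0,0,0],[0,0,0]],
    [[0,0,0],[0,0,0]],
    [[0,0,0],[0,0,0]],
    [[0,0,0],[0,0,0]],
    [[0,0,0],[0,0,0]],
    [[0,0,0],[0,0,0]],
    [[0,0,0],[0,0,0]],
    [[0,0,0],[0,0,0]],
  ],
)

```text
time: 23.27
eef_pos: [0.3956, -0.1693, 0.1537]
tcp_rot: [0.388, 0.922, 0.0, 0.0]
contact_force: [0.2, -0.2, -1.8]
opening: 0.343
finger_force: 54.4
```

Run:
```python
from h import *
level(44.3)
a,_=snap('side','s10.png')
print(proj('side',[[.395,-.17,.143],[.395,-.17,.095],[.395,-.17,.19]]))
cv2.imwrite('pics/s10c.png',cv2.resize(cv2.cvtColor(a,4)[130:260,170:300],(600,600),interpolation=3))
```

```text
t 23.27 pos [ 0.3956 -0.1693  0.1537] c 44.34 rotvec to level [ 0.0002  0.0008 -0.0008] F [ 0.2 -0.2 -1.8] open 0.343 ff 54.44628974888474 q [-0.64 -0.24  2.19  0.    1.19 -1.42]
[[220.77532505 185.80407449]
 [222.72249844 206.72153251]
 [218.75872436 164.14079554]]
```

View pics/s10c.png

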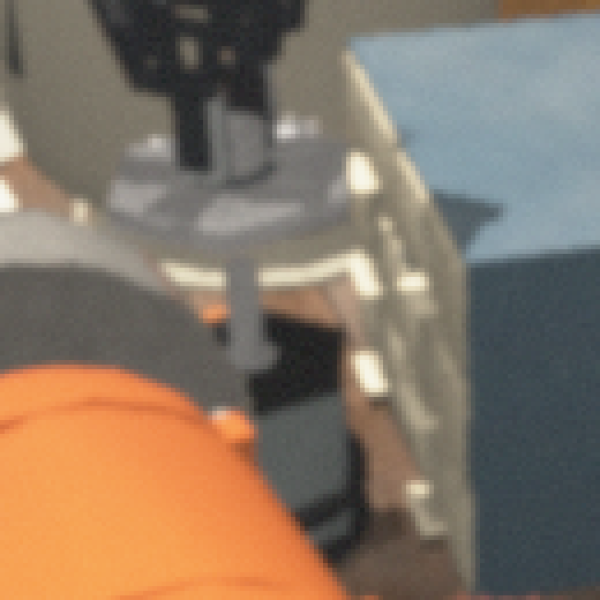

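The side view shows the outer lid held level and clear of the stem. The stem tip is at (222,186), as predicted for a home inner lid, whose black flange sits on the barrel.

```bash
python3 -c "
from plant import sign_off
print(sign_off())"
```

```text
the job is handed in; nothing more can be done
None
```

The job is handed in at about 23 s: the inner lid is home in the barrel with the keepers over the latches, and the outer lid is held level about 30 mm clear above the stem; I saw no sign of the barrel, can or bolt being shoved, but did not measure them again at the end.

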